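Lock the cup-sleeve holder's swing arm

TASK

Swing the arm of the cup-sleeve holder home against its stop, so that the hole in the arm lies over the hole in the metal base. Then take the red-headed thumbscrew (not the black one) out of the wooden rest and slip it down through both holes until its head sits flat on the arm, and let go.

Things in the scene. Friction and masses are not known exactly. Their poses are not given: they have to be found in the camera images.
- swing_arm (a joint): wooden arm's swing about an upright pivot, rad: 0 = home against a dark stop lug, holes in line; 1.25 = swung out. It closes anticlockwise seen from above; 0.2 N m friction holds it. Arm 40 mm wide, 12 thick, top 54 mm above the counter; 24 mm hole 100 mm from the pivot, grip post at 180 mm. Brown cup sleeves, top 161 mm above the counter, ride 85 mm behind the pivot.
- grip_post (a point): on the axis of the round black grip post on the arm's free end, 76 mm above the counter; it moves with the arm. The post is 20 mm in diameter and stands from the arm's top (54 mm above the counter; a 28 mm collar up to 57 mm) up to 99 mm. x points along the arm to the pivot, 180 mm away; z is up.
- base_hole (a point): centre of the mouth of the hole (24 mm wide, 40 mm deep) in the fixed metal base bar, 40 mm above the counter. x points along the bar to the arm's pivot, 100 mm away; z is up. With the arm home, its hole lies right above this and the grip post 80 mm away at -x; the arm swings out to the +y side.
- red_screw: thumbscrew, 60 g: round red head 37 mm wide, 30 mm tall (the grip); steel shank 12 mm wide, 34 mm long, its last 7 mm tapered; it slides, no turning. Origin: centre of the head's underside, z up; 45 mm above the counter at the start, upright in a fixed wooden rest 60 x 160 x 45 mm, long along the screw's y; a black-headed one stands 90 mm away along y. Home: origin 54 mm above the counter.
Mind the look-alikes: they are no part of the job. There is more than one size of the red_screw; the job needs the largest.

How it is judged:
On the way:
1. the arm is swung home, its hole over the base's hole (value of joint swing_arm below 0.09 rad), for 0.2 s.
At the end, for the whole second after the job is handed in: The arm is home (within 0.09 rad of its stop); the red-headed thumbscrew stands through the arm's hole and the base's hole, within 12 mm of the base hole's centre, upright within 10 degrees, its head's underside down on the arm's top (within 4 mm), at rest (value of joint swing_arm below 0.09 rad and horizontal distance between red_screw and base_hole below 0.012 m and z of red_screw in the frame of base_hole between 0.009 and 0.018 m and angle between red_screw's own z axis and vertical below 0.17 rad and linear speed of red_screw below 0.02 m/s); the robot touches nothing.
It also fails if it takes over 54 s, if anything falls off the work surface, if the arm or the gripper's body presses on something with over 40 N, if the wrist force passes 120 N, or if a joint passes its speed limit or range.

ROBOT

A 6-joint arm with a two-finger parallel gripper is mounted at the origin on a cart in front of the work surface, level with it; the furniture and walls round the work are solid. World frame = base frame: x ahead of the robot, y to its left, z up, the work surface at z = 0. Lengths are in m, angles in rad, forces in N, time in s.
With the tool pointing down it reaches from about 0.3 to 0.875 m from the base axis. Payload 6.4 kg.
Tool frame: the origin (TCP) lies on the centre line of the jaws, within the pads' length; the fingertips stand 25 mm ahead of it and the grasp point (between the pads) lies 6 mm ahead of it; x points along the fingers, y is the direction in which the jaws open and shut, and the axes are right-handed (so a half turn about x gives the same grasp; the last joint's range is limited). The gripper opens to 88 mm and grips with 3 to 60 N. Pads are 18 mm wide; open, the fingers measure 123 mm over their backs; the gripper's body (75 mm by 187 mm) begins 45 mm behind the grasp point.
Start: joints at [-1.342, 0.181, 1.607, -0, 1.354, -0.206], TCP at [0.242, -0.522, 0.236] pointing down, gripper open.
Joint ranges: [-2.99, 2.99], [-0.89, 2.07], [0.3, 2.58], [-1.14, 4.28], [0, 2.63], [-3.12, 3.12]. Speed limits (rad/s): [2.57, 2.57, 3.01, 3.14, 3.14, 3.14].

INTERFACE

Orientations are given as a rotation vector (axis times angle).
In Python, from rig import ctrl gives the robot as it stands. The module is installed in compiled form; this text tells all that it offers.
- The arm moves only by the tool step_arm, never from a script. Its argument "series" is a list of rows, each a list of 7 numbers: the opening in per cent of the stroke, from 0 (shut) to 100 (fully open), then the shift along the tool's x, y, z in m, then the turn, a rotation vector about the tool's x, y, z in rad. In form: [[grip, tx, ty, tz, rx, ry, rz], ...]. A call has 1 to 20 rows; each row shifts and turns the commanded pose from where the row before left it, along the tool's axes as they then stand; what a row does not reach is not made up. A row lasts 1/12 s, in which the tool goes at most 41.7 mm and 7.16 degrees, less where a joint would pass 70% of its speed; a pose out of reach is approached as far as the arm can. A call is refused whole if a number of a shift passes 0.0417 or a number of a turn 0.125, either way. A call with a gripper value outside its range is refused whole. The fingers move at their own pace and stop on an object; the grip force is fixed at half the most. Time passes only in rows, so rows that do not move let the fingers close. It gives the time, the measured TCP pose, the force and the opening at its end, in the units of the state.
- ctrl.observe(): the state, without advancing time (a new reading comes with each control period).
- ctrl.snapshot(name): name is "scene" or "top" or "wrist"; returns a dict with "pixels" (420x560x3 uint8, red, green, blue), "mtx" (3x3 intrinsics, pixels), "rvec" (rotation vector, rad) and "tvec" (3), from world to camera coordinates, as OpenCV has them; the wrist camera has in their place "mount" (4x4, takes a point from camera to tool coordinates, whose origin is the TCP and whose axes are the tool frame's). Camera axes: x right, y down, z forward; pixel columns grow to the right and rows downward; lengths in m; the calibration is good to about 2 mm. A picture is of the moment at which its call begins: read the wrist's pose just before it. There is no depth.
- ctrl.close_job(): hands the job in, once; it reports no verdict.
Trained networks look in a picture, given as the dict that the camera call returned (one of the last four; its "shot" number tells which), for a name from the list of things; names that differ only in an ending like _2 or _b are one class to them, and where a whole thing is asked for, a point or a joint stands for the part that bears it (a point fixed in the world has none). Each returns a list of dicts, best first, with "p" (0 to 1); they miss things now and then, are a little off and sometimes report something else, mostly with a low value. They report only what shows in the picture. A call takes as long as a camera call. They do not tell look-alikes from the thing itself.
- ctrl.look_for(picture, target): "point" ([x, y, z] in m, in the coordinates of the camera as it stood for that picture, good to about 4 mm: the middle of the surface that is visible of it).
The state is a dict: "time_s": time; "joints": joint angles; "joint_velocities": joint speeds; "tau": joint torques, N m; "position": TCP position; "eef_rot": TCP orientation; "force": force on the tool from outside, world axes, zero at the start; "ft_torque": the same for the moment, N m; "width": opening from 0.0 (shut) to 1.0 (fully open).
Only numpy, scipy, OpenCV 4.12 (cv2) and the standard library are available. Lean on these libraries where they do the work, as an engineer would, in place of code of your own. Each camera call takes 0.05 s, during which the arm holds its last target.

## Working session

There is one attempt and no reset: what is moved stays moved. The work goes in short steps, Python scripts to look and compute and a tool call to move; the robot and the scene stay as the last step left them, time stands still between calls to the robot, and variables do not carry over. Pictures are saved under pics/ and viewed, and the job is handed in when it is done.

Besides the shell and the picture viewer there is one more tool, called after "Request:" as name(argument=value, ...) on one line, values as JSON. step_arm: Moves the arm, as the interface text tells. Its arguments: {"type":"object","properties":{"series":{"type":"array"}},"required":["series"]}

```bash
mkdir -p pics
cat > h.py <<'E'
import numpy as np,cv2
from rig import ctrl
def save(s,n):
    cv2.imwrite('pics/'+n+'.png',cv2.cvtColor(s['pixels'],cv2.COLOR_RGB2BGR))
def toworld(s,p,st=None):
    p=np.array(p)
    if 'mount' in s:
        R=cv2.Rodrigues(np.array(st['eef_rot']))[0]; M=np.array(s['mount'])
        return R@(M[:3,:3]@p+M[:3,3])+np.array(st['position'])
    R=cv2.Rodrigues(np.array(s['rvec'],float))[0]
    return R.T@(p-np.array(s['tvec']).ravel())
def ray(s,uv,z,st=None):
    d=np.linalg.inv(np.array(s['mtx']))@np.array([uv[0],uv[1],1.])
    o=toworld(s,[0,0,0],st); w=toworld(s,d,st)-o
    return o+w*(z-o[2])/w[2]
def proj(s,P):
    return cv2.projectPoints(np.array([P],float),np.array(s['rvec'],float),np.array(s['tvec'],float),np.array(s['mtx']),None)[0].ravel()
E
python3 - <<'E'
from h import *
st=ctrl.observe();print(st)
for n in ('scene','top'):
    s=ctrl.snapshot(n);save(s,n+'0')
    for t in ('red_screw','grip_post','swing_arm','base_hole'):
        try:
            for d in ctrl.look_for(s,t)[:5]: 
                w=toworld(s,d['point']);print(n,t,round(d['p'],2),w.round(4),proj(s,w).round())
        except Exception as e: print(n,t,e)
print(ctrl.observe()['time_s'])
E
```

```text
{'time_s': 0.0, 'joints': array([-1.34229649e+00,  1.81540584e-01,  1.60797858e+00, -2.50294063e-05,
        1.35382911e+00, -2.06306454e-01]), 'joint_velocities': array([ 0.0010921 ,  0.00028894, -0.00074156, -0.00020317, -0.00021003,
        0.00119136]), 'tau': array([ 3.72423401e-04, -4.33858430e+01, -3.41852474e+01,  6.99614827e-02,
        3.82588932e-02, -1.41412011e-04]), 'position': array([ 0.24209015, -0.52095637,  0.23472464]), 'eef_rot': array([ 1.98152058,  0.43950302, -1.98160971]), 'force': array([ 0.21434053, -0.52101602,  0.09628345]), 'ft_torque': array([-0.01178879,  0.00401227, -0.00649801]), 'width': 0.9987486205050634}
scene red_screw 0.82 [ 0.4939 -0.2465  0.0716] [358. 182.]
scene red_screw 0.71 [ 0.4171 -0.18    0.042 ] [373. 228.]
scene red_screw 0.47 [ 0.4123 -0.2683  0.0436] [397. 203.]
scene grip_post 0.87 [0.694  0.1122 0.0589] [153. 244.]
scene swing_arm 0.65 [0.6961 0.1153 0.0596] [150. 244.]
scene base_hole 0.74 [0.6394 0.1166 0.0567] [173. 261.]
scene base_hole 0.38 [0.6956 0.1102 0.0572] [153. 244.]
top red_screw 0.63 [ 0.4218 -0.1882  0.048 ] [321. 281.]
top red_screw 0.49 [ 0.5044 -0.2547  0.075 ] [353. 244.]
top swing_arm 0.96 [0.6793 0.1118 0.0539] [187. 166.]
top base_hole 0.82 [0.648  0.1027 0.058 ] [190. 179.]
0.5
```

Run:
```python
import cv2
a=cv2.imread('pics/scene0.png');b=cv2.imread('pics/top0.png')
cv2.imwrite('pics/sceneA.png',cv2.resize(a,(800,600),interpolation=cv2.INTER_CUBIC));cv2.imwrite('pics/topA.png',cv2.resize(b,(800,600),interpolation=cv2.INTER_CUBIC))
```

```text
(no output)
```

View pics/sceneA.png

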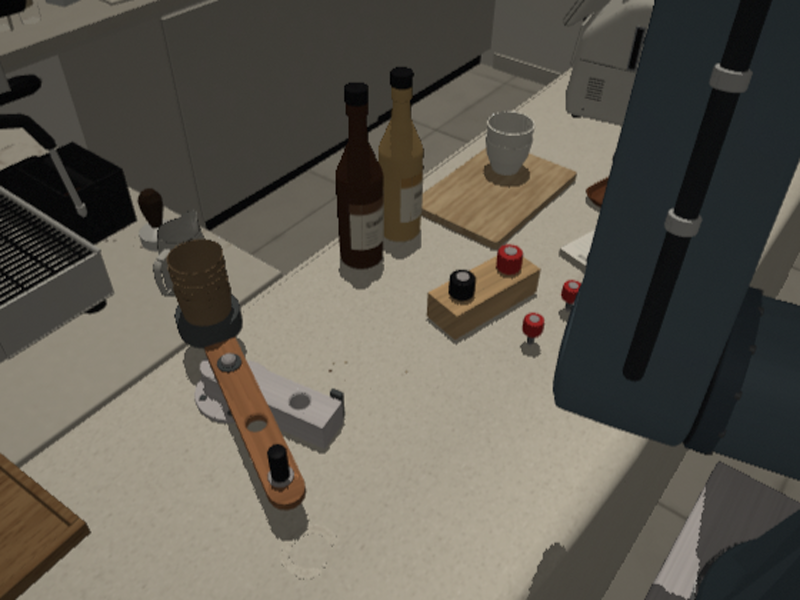

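View pics/topA.png

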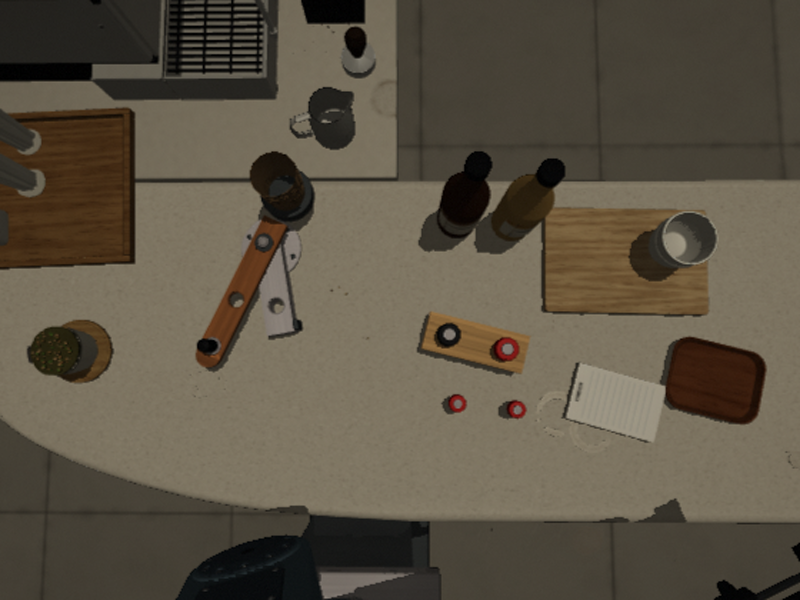

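Run:
```python
from h import *
S={n:ctrl.snapshot(n) for n in ('scene','top')}
import pickle;pickle.dump(S,open('S0.pkl','wb'))
for n,s in S.items():
    im=s['pixels'];r=im[:,:,0].astype(int);g=im[:,:,1].astype(int);b=im[:,:,2].astype(int)
    m=((r>80)&(r>2.5*g)&(r>2.5*b)).astype(np.uint8)
    k,l,stt,c=cv2.connectedComponentsWithStats(cv2.morphologyEx(m,cv2.MORPH_CLOSE,np.ones((5,5))))
    for i in range(1,k):
        if stt[i,4]>25: print(n,stt[i],c[i].round(1))
s=S['top']
print('cam',toworld(s,[0,0,0]),toworld(S['scene'],[0,0,0]))
def crop(s,x,y,w,h,f,name):
    cv2.imwrite('pics/'+name+'.png',cv2.resize(cv2.cvtColor(s['pixels'][y:y+h,x:x+w],cv2.COLOR_RGB2BGR),None,fx=f,fy=f,interpolation=cv2.INTER_CUBIC))
crop(s,130,140,100,120,5,'c_hold'); crop(s,290,210,100,90,6,'c_screw')
crop(S['scene'],120,220,140,140,4,'c_hold_s')
```

```text
scene [349 172  16  11 103] [356.5 177.2]
scene [395 197  12   9  56] [400.2 201. ]
scene [367 220  13  10  67] [373.4 224.8]
top [348 237  15  15 134] [354.9 244.1]
top [315 277  11  11  77] [319.8 282.2]
top [357 281  11  12  69] [361.7 286.3]
cam [ 0.4939725  -0.09878082  0.94633306] [0.14525995 0.4737067  0.70937476]
```

View pics/c_hold.png

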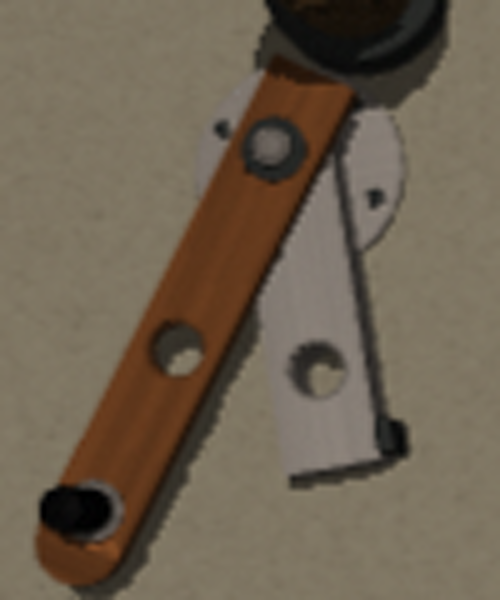

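View pics/c_screw.png

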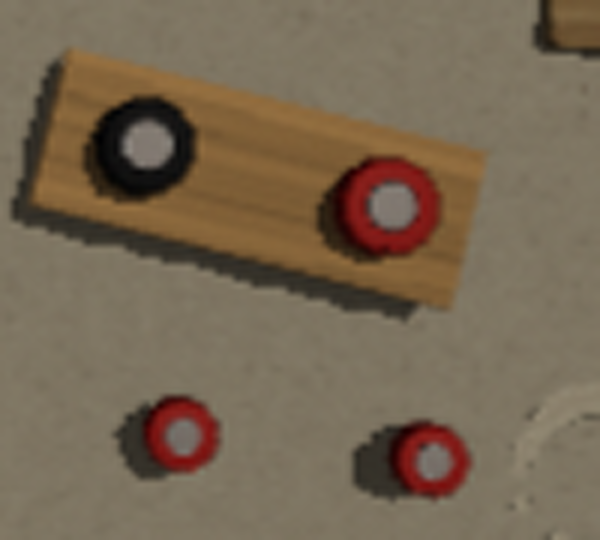

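View pics/c_hold_s.png

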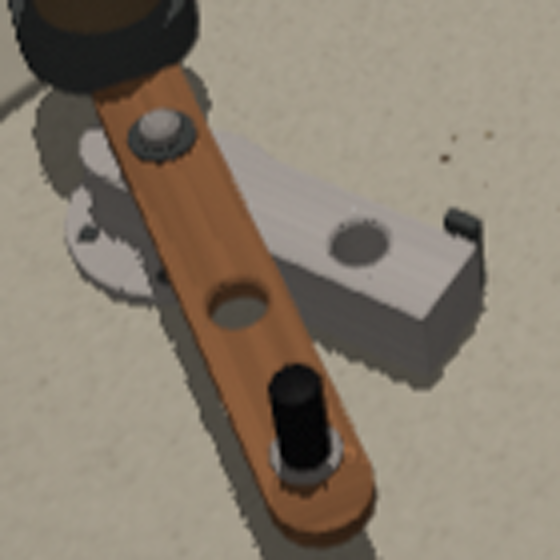

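```bash
cat > fit.py <<'E'
from h import *
import pickle
from scipy.optimize import least_squares
S=pickle.load(open('S0.pkl','rb'));T=S['top'];C=S['scene']
t=lambda x,y:(np.array([x,y])+.5)/5+[130,140]-.5
c=lambda x,y:(np.array([x,y])+.5)/4+[120,220]-.5
obs=[('bh',T,t(319,369)),('ah',T,t(179,349)),('pt',T,t(60,506)),('bh',C,c(360,243)),('ah',C,c(238,305)),('pt',C,c(296,383))]
obs+=[('pv',T,t(273,148)),('pv',C,c(162,135))]
def P(q):
    x,y,a,b=q
    u=lambda a:np.array([np.cos(a),np.sin(a)])
    p=np.array([x,y]);
    return dict(pv=np.r_[p,.058],bh=np.r_[p+.1*u(a),.04],ah=np.r_[p+.1*u(b),.054],pt=np.r_[p+.18*u(b),.099])
f=lambda q:np.concatenate([proj(s,P(q)[k])-uv for k,s,uv in obs])
r=least_squares(f,[.7,.12,-2.9,2.9]);print(r.x,'swing',(r.x[2]-r.x[3])%(2*np.pi),(r.x[3]-r.x[2])%(2*np.pi));print(f(r.x).reshape(-1,2).round(1))
for k,v in P(r.x).items(): print(k,v.round(4))
# home post
print('home post',P(r.x)['pv'][:2]+.18*np.array([np.cos(r.x[2]),np.sin(r.x[2])]))
# triangulations
def tri(a,b):
    def L(s,uv): 
        o=toworld(s,[0,0,0]);d=toworld(s,np.linalg.inv(np.array(s['mtx']))@np.r_[uv,1.])-o;return o,d/np.linalg.norm(d)
    o1,d1=L(T,a);o2,d2=L(C,b);A=np.c_[d1,-d2];k=np.linalg.lstsq(A,o2-o1,rcond=None)[0]
    p,q=o1+k[0]*d1,o2+k[1]*d2;return (p+q)/2,np.linalg.norm(p-q)
for i,j in ((0,3),(1,4),(2,5)): print(obs[i][0],tri(obs[i][2],obs[j][2]))
s6=lambda x,y:(np.array([x,y])+.5)/6+[290,210]-.5
print('red cap top', ray(T,s6(393,206),.075)); print('black',ray(T,s6(148,145),.075))
E
python3 fit.py
python3 - <<'E'
import cv2;a=cv2.imread('pics/scene0.png')[160:250,290:420];cv2.imwrite('pics/cs2.png',cv2.resize(a,None,fx=6,fy=6,interpolation=cv2.INTER_CUBIC))
E
```

```text
[ 0.67010696  0.11763484 -2.95855744  2.69915976] swing 0.6254681086933935 5.657717198486193
[[-0.5  0.6]
 [-1.   0.5]
 [-0.3  1.2]
 [-0.  -0.7]
 [-0.1 -1. ]
 [-0.2 -0.5]
 [-0.3  0.5]
 [-0.3 -1.2]]
pv [0.6701 0.1176 0.058 ]
bh [0.5718 0.0994 0.04  ]
ah [0.5797 0.1604 0.054 ]
pt [0.5074 0.1947 0.099 ]
home post [0.49311372 0.08487215]
bh (array([0.57308058, 0.09883732, 0.03684537]), np.float64(0.0006997934242057146))
ah (array([0.58124722, 0.15959134, 0.04950837]), np.float64(0.00013580953248350596))
pt (array([0.50909164, 0.19437668, 0.09639579]), np.float64(0.0020983921082561533))
red cap top [ 0.50403527 -0.25965644  0.075     ]
black [ 0.5258511 -0.1720538  0.075    ]
```

View pics/cs2.png

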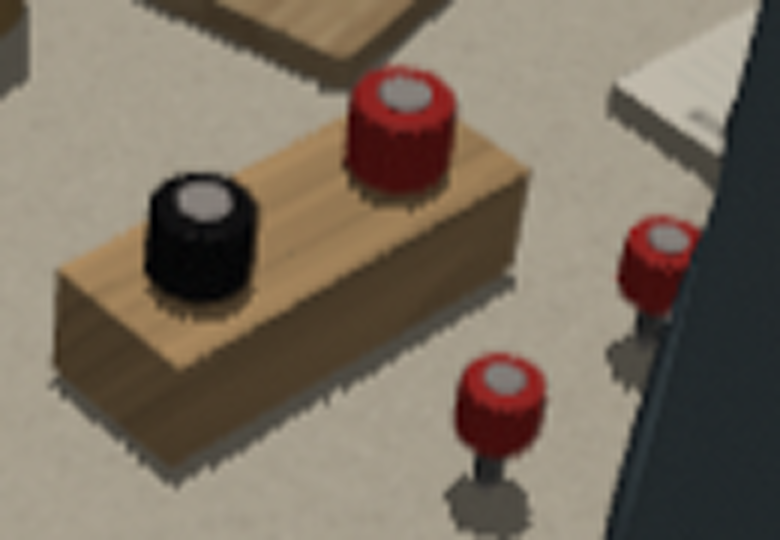

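```bash
cat > plan.py <<'E'
from h import *
from scipy.spatial.transform import Rotation as R
def yawR(a):
    c,s=np.cos(a),np.sin(a);return np.array([[0,c,s],[0,s,-c],[-1,0,0.]])
def cur():
    st=ctrl.observe();r=R.from_rotvec(st['eef_rot']).as_matrix();return np.array(st['position']),r,np.arctan2(r[1,1],r[0,1]),st
def info():
    p,r,a,st=cur();print('t',round(st['time_s'],2),'p',p.round(4),'yaw',round(a,3),'xax',r[:,0].round(3),'F',st['force'].round(1),'w',round(st['width'],3),'q',st['joints'].round(2))
def delta(target,a=None):
    "shift in current tool axes, and turn to yaw a (orientation levelled), after shift"
    p,r,a0,_=cur();d=r.T@(np.array(target)-p)
    w=R.from_matrix(r.T@yawR(a0 if a is None else a)).as_rotvec()
    print('shift',d.round(4),'turn',w.round(3),'dist',np.linalg.norm(d).round(3))
    return d,w
E
python3 - <<'E'
from plan import *
info()
S={'x':0}
b=2.699
a=b-np.pi/2
delta([.507,.195,.20],a);delta([.507,.195,.20],a-np.pi)
E
```

```text
t 0.6 p [ 0.2422 -0.5215  0.2356] yaw -1.136 xax [-0.  0. -1.] F [ 0.4  0.2 -0. ] w 0.999 q [-1.34  0.18  1.61  0.    1.35 -0.21]
shift [ 0.0356 -0.5383 -0.5419] turn [-2.264 -0.     0.   ] dist 0.765
shift [ 0.0356 -0.5383 -0.5419] turn [0.877 0.    0.   ] dist 0.765
```

Request:
step_arm(series=[[60, 0.002, -0.03, -0.03, 0, 0, 0], [60, 0.002, -0.03, -0.03, 0, 0, 0], [60, 0.002, -0.03, -0.03, 0, 0, 0], [60, 0.002, -0.03, -0.03, 0, 0, 0], [60, 0.002, -0.03, -0.03, 0, 0, 0], [60, 0.002, -0.03, -0.03, 0, 0, 0], [60, 0.002, -0.03, -0.03, 0, 0, 0], [60, 0.002, -0.03, -0.03, 0, 0, 0], [60, 0.002, -0.03, -0.03, 0, 0, 0], [60, 0.002, -0.03, -0.03, 0, 0, 0], [60, 0.002, -0.03, -0.03, 0, 0, 0], [60, 0.002, -0.03, -0.03, 0, 0, 0], [60, 0.002, -0.03, -0.03, 0, 0, 0], [60, 0.002, -0.03, -0.03, 0, 0, 0], [60, 0.002, -0.03, -0.03, 0, 0, 0], [60, 0.002, -0.03, -0.03, 0, 0, 0], [60, 0.002, -0.03, -0.03, 0, 0, 0], [60, 0.002, -0.03, -0.03, 0, 0, 0]])

```text
time_s: 2.1
position: [0.4999, 0.1844, 0.2004]
eef_rot: [1.981, 0.438, -1.98]
force: [-0.1, -0.4, -0.3]
width: 0.598
```

Request:
step_arm(series=[[60, 0, 0, 0, 0.11, 0, 0], [60, 0, 0, 0, 0.11, 0, 0], [60, 0, 0, 0, 0.11, 0, 0], [60, 0, 0, 0, 0.11, 0, 0], [60, 0, 0, 0, 0.11, 0, 0], [60, 0, 0, 0, 0.11, 0, 0], [60, 0, 0, 0, 0.11, 0, 0], [60, 0, 0, 0, 0.11, 0, 0], [60, 0, 0, 0, 0, 0, 0], [60, 0, 0, 0, 0, 0, 0]])

```text
time_s: 2.93
position: [0.4996, 0.1821, 0.2004]
eef_rot: [-1.977, 0.444, 1.976]
force: [-0.4, 0.3, -0.2]
width: 0.598
```

```bash
cat > look.py <<'E'
from plan import *
import sys,pickle
def wrist(name,targets=()):
    p,r,a,st=cur();s=ctrl.snapshot('wrist');save(s,name);pickle.dump((s,st),open(name+'.pkl','wb'))
    for t in targets:
        for d in ctrl.look_for(s,t)[:4]: 
            uv=np.array(s['mtx'])@np.array(d['point']);print(t,round(d['p'],2),toworld(s,d['point'],st).round(4),(uv/uv[2])[:2].round())
    return s,st
E
python3 - <<'E'
from look import *
info();wrist('w1',('grip_post','base_hole','swing_arm'));delta([.507,.195,.20],2.699-1.5*np.pi)
E
```

```text
t 2.93 p [0.4996 0.1821 0.2004] yaw -2.013 xax [ 0.  0. -1.] F [-0.4  0.3 -0.2] w 0.598 q [0.13 0.12 1.75 0.   1.27 2.14]
grip_post 0.9 [0.5744 0.1633 0.0563] [266. 111.]
base_hole 0.76 [0.5808 0.1413 0.0524] [286.  92.]
swing_arm 0.61 [0.5775 0.164  0.0561] [263. 107.]
shift [ 0.0003 -0.0149 -0.0012] turn [-0.001 -0.     0.   ] dist 0.015
```

View pics/w1.png

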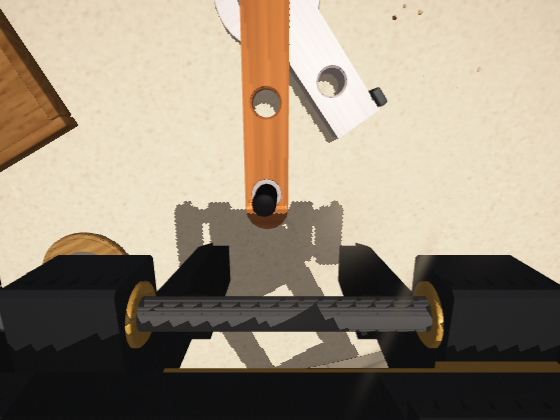

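Run:
```python
from look import *
s,st=pickle.load(open('w1.pkl','rb'))
for n,uv,z in (('bh',(331,81),.04),('ah',(265.5,101.5),.054),('post top',(264.5,204),.099),('collar',(266,193),.057)): print(n,ray(s,uv,z,st).round(4))
```

```text
bh [0.573  0.1001 0.04  ]
ah [0.5813 0.1602 0.054 ]
post top [0.5088 0.1939 0.099 ]
collar [0.509 0.195 0.057]
```

Request:
step_arm(series=[[60, 0, -0.0153, -0.0031, 0, 0, 0], [60, 0, 0, 0, 0, 0, 0], [60, 0.03, 0, 0, 0, 0, 0], [60, 0.03, 0, 0, 0, 0, 0], [60, 0.03, 0, 0, 0, 0, 0], [60, 0.023, 0, 0, 0, 0, 0], [50, 0, 0, 0, 0, 0, 0], [50, 0, 0, 0, 0, 0, 0]])

```text
time_s: 3.8
position: [0.5078, 0.1942, 0.0865]
eef_rot: [-1.973, 0.448, 1.978]
force: [-0.8, -0.0, 0.1]
width: 0.506
```

Run:
```python
from look import *
info();wrist('w2')
# arc rows
pv=np.array([.671,.1175]);p,r,a,_=cur()
Rr=np.linalg.norm(p[:2]-pv);print('R',Rr,'ang',np.arctan2(*(p[:2]-pv)[::-1]))
```

```text
t 3.8 p [0.5078 0.1942 0.0865] yaw -2.015 xax [-0.003 -0.001 -1.   ] F [-0.8 -0.   0.1] w 0.506 q [ 0.15  0.3   1.8  -0.    1.05  2.16]
R 0.1791383274264815 ang 2.697299780988261
```

View pics/w2.png

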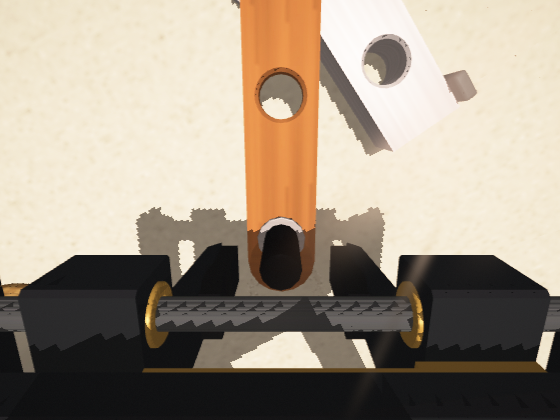

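Request:
step_arm(series=[[50, 0, 0.0093, -0.0003, -0.052, 0, 0], [50, 0, 0.0093, -0.0003, -0.052, 0, 0], [50, 0, 0.0093, -0.0003, -0.052, 0, 0], [50, 0, 0.0093, -0.0003, -0.052, 0, 0], [50, 0, 0.0093, -0.0003, -0.052, 0, 0], [50, 0, 0.0093, -0.0003, -0.052, 0, 0], [50, 0, 0.0093, -0.0003, -0.052, 0, 0], [50, 0, 0.0093, -0.0003, -0.052, 0, 0], [50, 0, 0.0093, -0.0003, -0.052, 0, 0], [50, 0, 0.0093, -0.0003, -0.052, 0, 0], [50, 0, 0.0093, -0.0003, -0.052, 0, 0], [50, 0, 0.0093, -0.0003, -0.052, 0, 0], [50, 0, 0, 0, 0, 0, 0]])

```text
time_s: 4.93
position: [0.4971, 0.0844, 0.0898]
eef_rot: [2.132, 0.191, -2.122]
force: [0.1, -0.1, -0.2]
width: 0.502
```

Run:
```python
from look import *
info();wrist('w3')
```

```text
t 4.93 p [0.4971 0.0844 0.0898] yaw -1.391 xax [ 0.005 -0.001 -1.   ] F [ 0.1 -0.1 -0.2] w 0.502 q [-0.07  0.21  1.9  -0.    1.03  1.32]
```

View pics/w3.png

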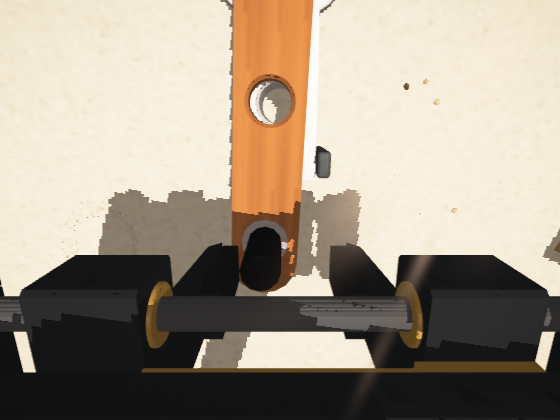

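Request:
step_arm(series=[[50, 0.002, 0.003, 0, 0, 0, 0], [50, 0, 0.003, 0, 0, 0, 0], [50, 0, 0.003, 0, 0, 0, 0], [50, 0, 0, 0, 0, 0, 0]])

```text
time_s: 5.32
position: [0.4968, 0.0765, 0.0855]
eef_rot: [2.128, 0.19, -2.128]
force: [0.3, -0.8, 0.5]
width: 0.499
```

Request:
step_arm(series=[[50, 0, 0.002, 0, 0, 0, 0], [50, 0, 0.001, 0, 0, 0, 0]])

```text
time_s: 5.48
position: [0.4969, 0.0749, 0.0853]
eef_rot: [2.129, 0.193, -2.13]
force: [-0.7, 9.7, 2.1]
width: 0.499
```

Run:
```python
from look import *
info();wrist('w4')
```

```text
t 5.48 p [0.4969 0.0749 0.0853] yaw -1.393 xax [-0.     0.002 -1.   ] F [-0.7  9.7  2.1] w 0.499 q [-0.09  0.22  1.9   0.    1.02  1.3 ]
```

View pics/w4.png

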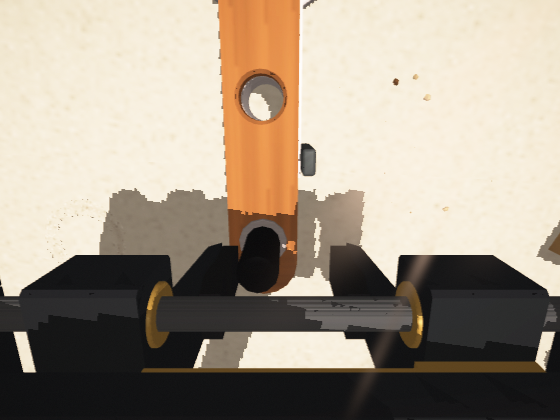

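Request:
step_arm(series=[[50, 0, -0.008, 0, 0, 0, 0], [50, 0, -0.004, 0, 0, 0, 0], [50, 0, 0, 0, 0, 0, 0], [50, -0.02, 0, 0, 0, 0, 0], [50, -0.03, 0, 0, 0, 0, 0], [50, -0.04, 0, 0, 0, 0, 0], [60, -0.04, 0, 0, 0, 0, 0], [60, 0, 0, 0, 0, 0, 0], [60, 0, 0, 0, 0, 0, 0]])

```text
time_s: 6.28
position: [0.4968, 0.0854, 0.2181]
eef_rot: [2.133, 0.19, -2.121]
force: [-0.5, 0.5, -0.5]
width: 0.601
```

Run:
```python
from look import *
info();wrist('w5');s=ctrl.snapshot('top');save(s,'t5');pickle.dump(s,open('t5.pkl','wb'))
a=s['pixels'][140:260,130:230,::-1];cv2.imwrite('pics/t5c.png',cv2.resize(a,None,fx=5,fy=5,interpolation=cv2.INTER_CUBIC))
b=-1.136
delta([.44,-.24,.21],np.arctan2(-.0876,.0218))
```

```text
t 6.28 p [0.4968 0.0854 0.2181] yaw -1.392 xax [ 0.006 -0.001 -1.   ] F [-0.5  0.5 -0.5] w 0.601 q [-0.07  0.03  1.81 -0.    1.3   1.33]
shift [0.0045 0.3107 0.1115] turn [-0.065  0.001  0.   ] dist 0.33
```

View pics/w5.png

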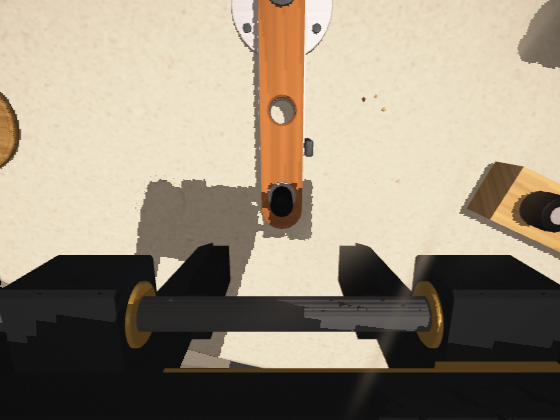

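View pics/t5c.png

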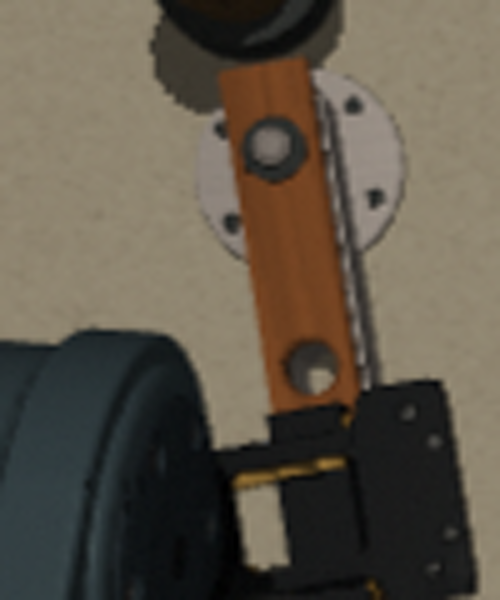

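Request:
step_arm(series=[[60, 0, 0.0345, 0.0125, 0, 0, 0], [60, 0, 0.0345, 0.0125, 0, 0, 0], [60, 0, 0.0345, 0.0125, 0, 0, 0], [60, 0, 0.0345, 0.0125, 0, 0, 0], [60, 0, 0.0345, 0.0125, 0, 0, 0], [60, 0, 0.0345, 0.0125, 0, 0, 0], [60, 0, 0.0345, 0.0125, 0, 0, 0], [60, 0, 0.0345, 0.0125, 0, 0, 0], [60, 0, 0.0345, 0.0125, 0, 0, 0], [60, 0, 0, 0, 0, 0, 0], [60, 0, 0, 0, 0, 0, 0]])

```text
time_s: 7.3
position: [0.4381, -0.2408, 0.213]
eef_rot: [2.128, 0.19, -2.134]
force: [0.4, 0.1, -0.4]
width: 0.6
```

Run:
```python
from look import *
s,st=pickle.load(open('w5.pkl','rb'));print('hole home',ray(s,(282,110.5),.054,st))
S=pickle.load(open('S0.pkl','rb'));print('bottle',ray(S['scene'],(252,185),0),ray(S['scene'],(283,166),0))
info();wrist('w6',('red_screw',))
```

```text
hole home [0.57228433 0.09942729 0.054     ]
bottle [ 0.70785581 -0.17394353  0.        ] [ 0.69597135 -0.26978415  0.        ]
t 7.3 p [ 0.4381 -0.2408  0.213 ] yaw -1.396 xax [-0.003  0.003 -1.   ] F [ 0.4  0.1 -0.4] w 0.6 q [-0.74  0.04  1.81  0.    1.3   0.66]
red_screw 0.82 [ 0.4251 -0.1839  0.0463] [225. 193.]
red_screw 0.74 [ 0.4125 -0.2736  0.0469] [311. 220.]
red_screw 0.71 [ 0.5024 -0.2505  0.0726] [307. 126.]
```

View pics/w6.png

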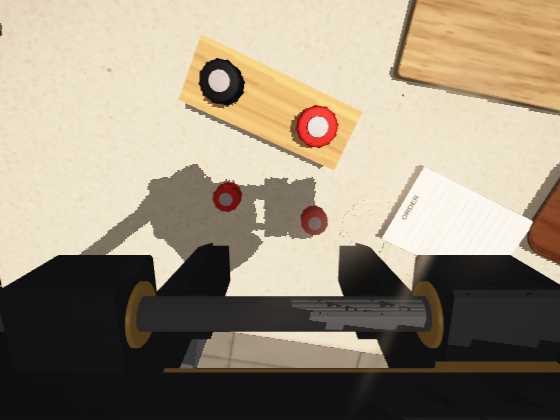

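Run:
```python
from look import *
s,st=pickle.load(open('w6.pkl','rb'));S=pickle.load(open('S0.pkl','rb'));T=S['top'];C=S['scene']
V=[(s,(318,127),st),(T,(np.array([393,206])+.5)/6+[290,210]-.5,None),(C,(np.array([405,94])+.5)/6+[290,160]-.5,None)]
for x in V: print(ray(x[0],x[1],.075,x[2]).round(4))
A=np.zeros((3,3));b=np.zeros(3);L=[]
for sn,uv,q in V:
    o=toworld(sn,[0,0,0],q);d=toworld(sn,np.linalg.inv(np.array(sn['mtx']))@np.r_[uv,1.],q)-o;d/=np.linalg.norm(d)
    M=np.eye(3)-np.outer(d,d);A+=M;b+=M@o
P=np.linalg.solve(A,b);print('tri',P.round(4))
im=s['pixels'][90:165,270:370,::-1];cv2.imwrite('pics/w6c.png',cv2.resize(im,None,fx=6,fy=6,interpolation=cv2.INTER_CUBIC))
```

```text
[ 0.5035 -0.2595  0.075 ]
[ 0.504  -0.2597  0.075 ]
[ 0.5034 -0.2592  0.075 ]
tri [ 0.5037 -0.2597  0.0746]
```

View pics/w6c.png

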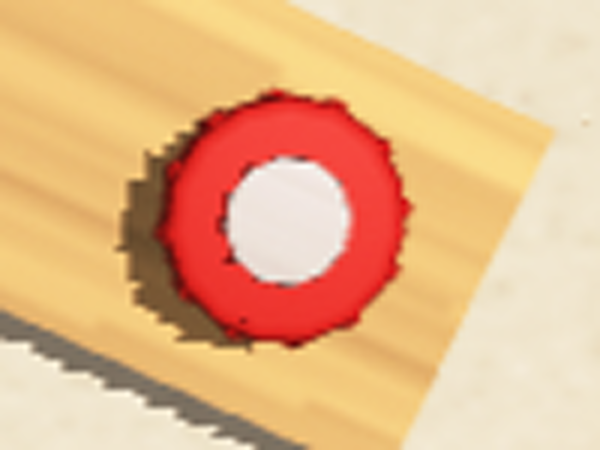

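Run:
```python
from look import *
delta([.5036,-.2595,.12],-1.3917)
```

```text
shift [ 0.0934  0.0322 -0.0603] turn [-0.001  0.002  0.003] dist 0.116
```

Request:
step_arm(series=[[60, 0, 0.016, -0.03, 0, 0.002, 0.003], [60, 0, 0.016, -0.03, 0, 0, 0], [60, 0.03, 0, 0, 0, 0, 0], [60, 0.03, 0, 0, 0, 0, 0], [60, 0.03, 0, 0, 0, 0, 0], [60, 0, 0, 0, 0, 0, 0], [60, 0, 0, 0, 0, 0, 0]])

```text
time_s: 7.98
position: [0.5036, -0.2583, 0.1237]
eef_rot: [2.126, 0.194, -2.129]
force: [-0.5, -0.9, -0.1]
width: 0.602
```

Run:
```python
from look import *
info();wrist('w7');delta([.5036,-.2595,.074],-1.3917)
```

```text
t 7.98 p [ 0.5036 -0.2583  0.1237] yaw -1.39 xax [-0.002  0.001 -1.   ] F [-0.5 -0.9 -0.1] w 0.602 q [-0.68  0.29  1.72 -0.    1.14  0.71]
shift [ 0.0518 -0.0006  0.0012] turn [ 0.001 -0.002 -0.002] dist 0.052
```

View pics/w7.png

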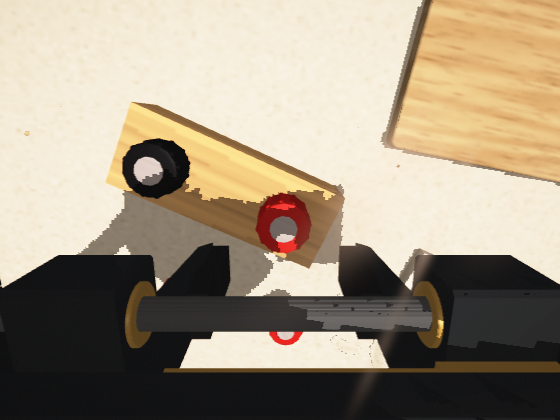

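Request:
step_arm(series=[[60, 0.025, 0.0005, 0.0005, 0, 0, 0], [60, 0.018, 0, 0, 0, 0, 0], [60, 0.006, 0, 0, 0, 0, 0], [60, 0, 0, 0, 0, 0, 0], [20, 0, 0, 0, 0, 0, 0], [20, 0, 0, 0, 0, 0, 0], [20, 0, 0, 0, 0, 0, 0], [20, 0, 0, 0, 0, 0, 0], [20, 0, 0, 0, 0, 0, 0], [20, 0, 0, 0, 0, 0, 0]])

```text
time_s: 8.87
position: [0.5044, -0.2619, 0.0768]
eef_rot: [2.129, 0.187, -2.124]
force: [-0.2, 0.0, 0.1]
width: 0.204
```

Run:
```python
from look import *
info();info();wrist('w8')
```

```text
t 8.87 p [ 0.5044 -0.2619  0.0768] yaw -1.392 xax [ 0.003 -0.003 -1.   ] F [-0.2  0.   0.1] w 0.204 q [-0.69  0.36  1.74 -0.    1.04  0.7 ]
t 8.87 p [ 0.5044 -0.2619  0.0768] yaw -1.392 xax [ 0.003 -0.003 -1.   ] F [-0.2  0.   0.1] w 0.204 q [-0.69  0.36  1.74 -0.    1.04  0.7 ]
```

View pics/w8.png

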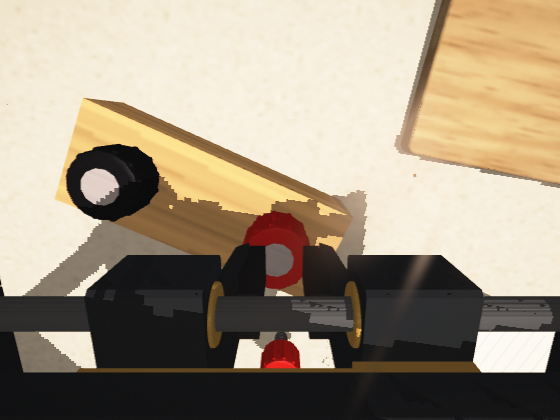

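Run:
```python
from look import *
for f in ('w2','w7','w8'):
    s,st=pickle.load(open(f+'.pkl','rb'));M=np.linalg.inv(np.array(s['mount']));K=np.array(s['mtx'])
    def pj(p):
        c=M[:3,:3]@np.array(p)+M[:3,3];u=K@c;return (u/u[2])[:2].round(),c[2].round(3)
    print(f,'tcp',pj([0,0,0]),'grasp',pj([.006,0,0]),'tip',pj([.025,0,0]), 'tip+y9',pj([.025,.009,0]),'tip z+9',pj([.025,0,.009]),'tip z-9',pj([.025,0,-.009]))
    r=R.from_rotvec(st['eef_rot']).as_matrix()
    h=np.array([.5036,-.2595,.075]);print(' head',pj(r.T@(h-np.array(st['position']))), r.T@(h-np.array(st['position'])))
s,st=pickle.load(open('w8.pkl','rb'))
im=s['pixels'][180:380,180:380,::-1];cv2.imwrite('pics/w8c.png',cv2.resize(im,None,fx=3,fy=3,interpolation=cv2.INTER_CUBIC))
for n in('scene','top'):
    s=ctrl.snapshot(n);save(s,n+'8')
    y,x=(220,300) if n=='top' else (130,290)
    cv2.imwrite('pics/'+n+'8c.png',cv2.resize(s['pixels'][y:y+90,x:x+110,::-1],None,fx=6,fy=6,interpolation=cv2.INTER_CUBIC))
```

```text
w2 tcp (array([282., 261.]), np.float64(0.163)) grasp (array([283., 256.]), np.float64(0.168)) tip (array([283., 243.]), np.float64(0.187)) tip+y9 (array([298., 243.]), np.float64(0.187)) tip z+9 (array([283., 257.]), np.float64(0.189)) tip z-9 (array([283., 228.]), np.float64(0.184))
 head (array([1362., -215.]), np.float64(0.124)) [ 0.01172659  0.41143304 -0.1913527 ]
w7 tcp (array([282., 260.]), np.float64(0.163)) grasp (array([282., 255.]), np.float64(0.168)) tip (array([282., 242.]), np.float64(0.187)) tip+y9 (array([298., 242.]), np.float64(0.187)) tip z+9 (array([282., 256.]), np.float64(0.189)) tip z-9 (array([282., 227.]), np.float64(0.184))
 head (array([284., 229.]), np.float64(0.21)) [4.86522936e-02 1.20097266e-03 9.65929028e-05]
w8 tcp (array([282., 260.]), np.float64(0.163)) grasp (array([282., 255.]), np.float64(0.168)) tip (array([282., 242.]), np.float64(0.187)) tip+y9 (array([298., 242.]), np.float64(0.187)) tip z+9 (array([282., 256.]), np.float64(0.189)) tip z-9 (array([282., 227.]), np.float64(0.184))
 head (array([277., 259.]), np.float64(0.164)) [ 0.00181096 -0.00250952  0.00032976]
```

View pics/w8c.png

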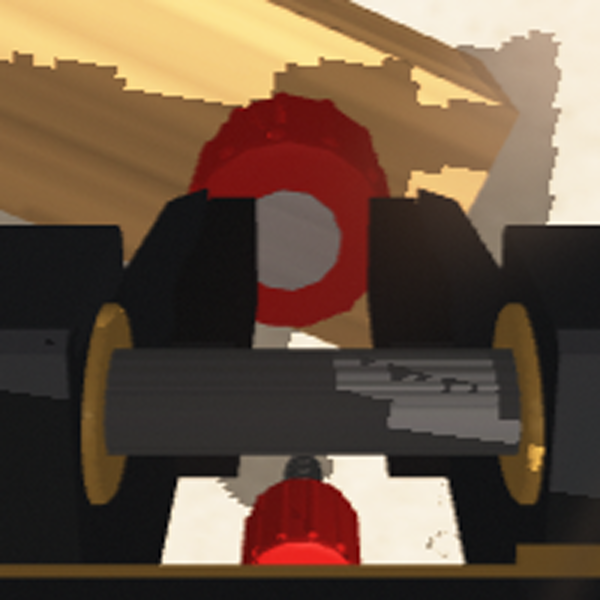

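View pics/scene8c.png

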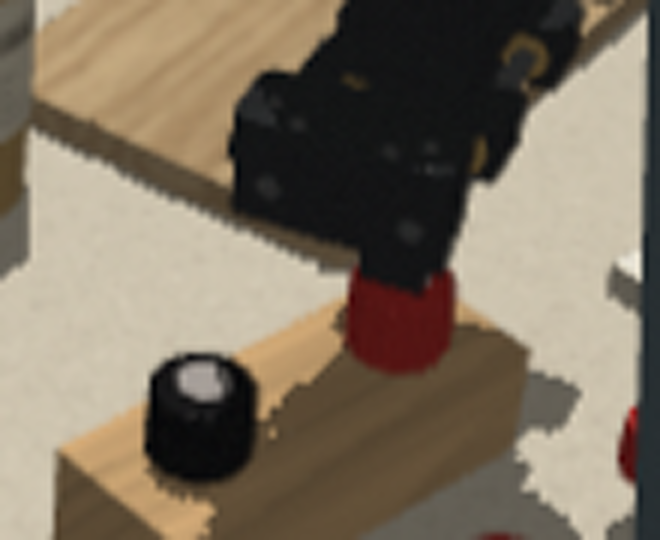

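View pics/top8c.png

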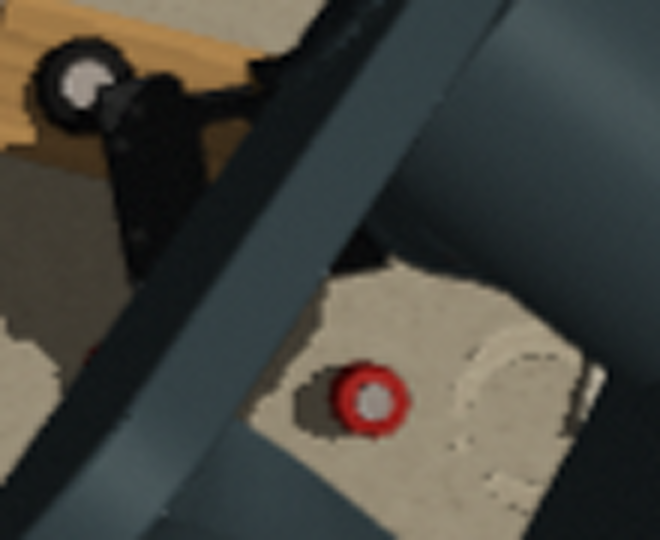

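Run:
```python
from look import *
s=ctrl.snapshot('scene');p,r,a,st=cur();info()
def q(t): return ((proj(s,p+r@np.array(t))-[290,130]+.5)*6-.5).round()
for y in (-.009,-.02):
  for x in (0,.006,.025):
    print(x,y,[q([x,y,z]).tolist() for z in (-.009,0,.009)])
print('+y',[q([x,.02,0]).tolist() for x in (0,.006,.025)])
for z in (.045,.075): print('head',z,((proj(s,[.5036,-.2595,z])-[290,130]+.5)*6-.5).round())
im=cv2.imread('pics/w8.png')
s,st=pickle.load(open('w8.pkl','rb'));M=np.linalg.inv(np.array(s['mount']));K=np.array(s['mtx'])
for x in (-.02,-.01,0,.01):
    for z in (-.012,-.009,0,.009):
        c=M[:3,:3]@np.array([x,.009,z])+M[:3,3];u=K@c;print(x,z,(u/u[2])[:2].round(),c[2].round(3))
```

```text
t 9.07 p [ 0.5042 -0.2617  0.0764] yaw -1.392 xax [ 0.002 -0.003 -1.   ] F [-0.1  0.3 -0.5] w 0.202 q [-0.69  0.36  1.74 -0.    1.04  0.7 ]
0 -0.009 [[372.0, 273.0], [398.0, 281.0], [423.0, 289.0]]
0.006 -0.009 [[370.0, 287.0], [396.0, 295.0], [421.0, 303.0]]
0.025 -0.009 [[364.0, 331.0], [389.0, 339.0], [414.0, 347.0]]
0 -0.02 [[360.0, 291.0], [386.0, 300.0], [411.0, 308.0]]
0.006 -0.02 [[358.0, 305.0], [384.0, 314.0], [409.0, 322.0]]
0.025 -0.02 [[352.0, 349.0], [377.0, 358.0], [403.0, 366.0]]
+y [[429.0, 233.0], [426.0, 247.0], [420.0, 291.0]]
head 0.045 [395. 343.]
head 0.075 [405. 273.]
-0.02 -0.012 [302. 253.] 0.14
-0.02 -0.009 [302. 260.] 0.141
-0.02 0 [302. 279.] 0.143
-0.02 0.009 [302. 297.] 0.146
-0.01 -0.012 [301. 245.] 0.15
-0.01 -0.009 [301. 251.] 0.151
-0.01 0 [301. 269.] 0.153
-0.01 0.009 [301. 286.] 0.155
0 -0.012 [300. 237.] 0.159
0 -0.009 [300. 243.] 0.16
0 0 [300. 260.] 0.163
0 0.009 [300. 276.] 0.165
0.01 -0.012 [299. 230.] 0.169
0.01 -0.009 [299. 236.] 0.17
0.01 0 [299. 252.] 0.172
0.01 0.009 [299. 268.] 0.175
```

Run:
```python
import cv2
a=cv2.imread('pics/scene8.png')[130:230,300:420];cv2.imwrite('pics/s8d.png',cv2.resize(a,None,fx=6.6,fy=6,interpolation=cv2.INTER_LANCZOS4))
```

```text
(no output)
```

View pics/s8d.png

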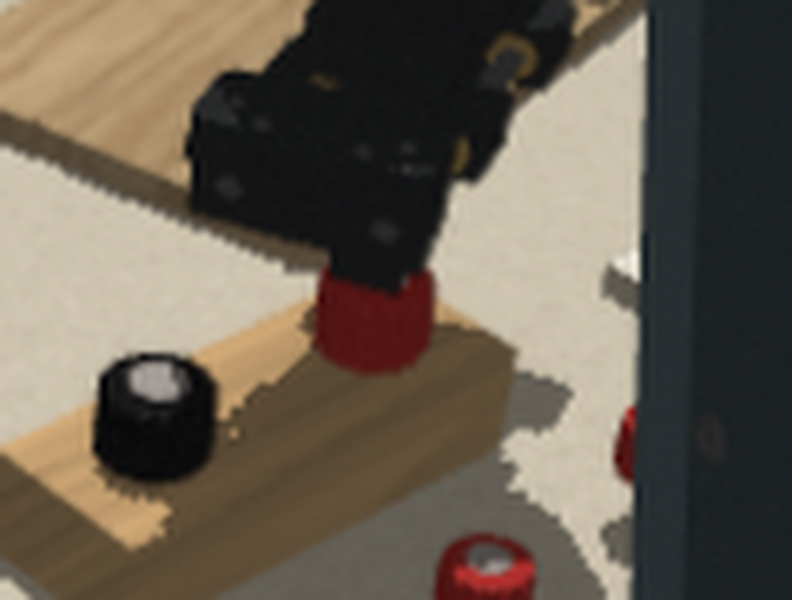

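Request:
step_arm(series=[[60, -0.008, -0.0027, 0, 0, 0, 0], [60, 0, 0, 0, 0, 0, 0], [60, 0, 0, 0, 0, 0, 0], [60, 0, 0, 0, 0, 0, 0], [60, 0, 0, 0, 0, 0, 0]])

```text
time_s: 9.48
position: [0.5037, -0.259, 0.0844]
eef_rot: [2.129, 0.188, -2.124]
force: [0.5, -1.0, 0.0]
width: 0.556
```

Run:
```python
from look import *
info();wrist('w9');delta([.5036,-.2595,.052],-1.3917)
```

```text
t 9.48 p [ 0.5037 -0.259   0.0844] yaw -1.392 xax [ 0.003 -0.003 -1.   ] F [ 0.5 -1.   0. ] w 0.556 q [-0.68  0.34  1.74 -0.    1.05  0.71]
shift [0.0323 0.0004 0.0002] turn [-0.    -0.002 -0.003] dist 0.032
```

View pics/w9.png

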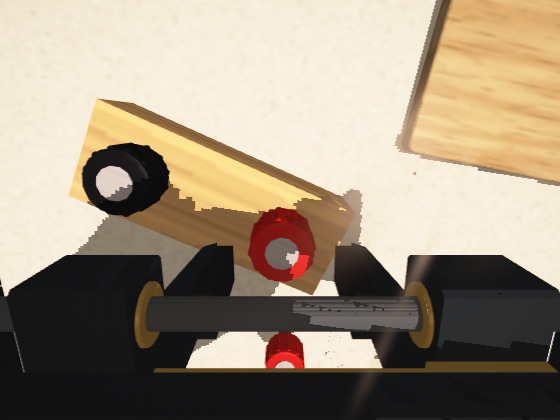

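Request:
step_arm(series=[[60, 0.01, 0, 0, 0, 0, 0], [60, 0.01, 0, 0, 0, 0, 0], [60, 0, 0, 0, 0, 0, 0]])

```text
time_s: 9.78
position: [0.5022, -0.2579, 0.0615]
eef_rot: [2.127, 0.191, -2.129]
force: [-0.3, 0.5, -0.8]
width: 0.602
```

Run:
```python
from look import *
info();s=ctrl.snapshot('scene');save(s,'s10')
cv2.imwrite('pics/s10c.png',cv2.resize(s['pixels'][130:230,300:420,::-1],None,fx=6,fy=6,interpolation=cv2.INTER_CUBIC))
```

```text
t 9.78 p [ 0.5022 -0.2579  0.0615] yaw -1.392 xax [-0.001  0.    -1.   ] F [-0.3  0.5 -0.8] w 0.602 q [-0.68  0.38  1.75 -0.    1.01  0.71]
```

View pics/s10c.png

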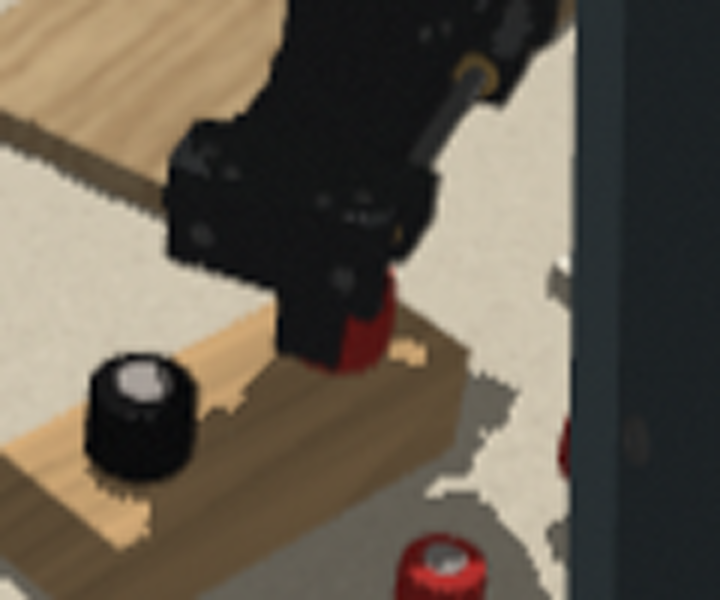

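Request:
step_arm(series=[[60, 0.007, 0, 0, 0, 0, 0], [60, 0, 0, 0, 0, 0, 0], [20, 0, 0, 0, 0, 0, 0], [20, 0, 0, 0, 0, 0, 0], [20, 0, 0, 0, 0, 0, 0], [20, 0, 0, 0, 0, 0, 0], [20, 0, 0, 0, 0, 0, 0]])

```text
time_s: 10.42
position: [0.5039, -0.2592, 0.0577]
eef_rot: [2.129, 0.187, -2.124]
force: [0.1, -0.0, -0.1]
width: 0.39
```

Run:
```python
from look import *
info();wrist('w10')
```

```text
t 10.42 p [ 0.5039 -0.2592  0.0577] yaw -1.392 xax [ 0.003 -0.003 -1.   ] F [ 0.1 -0.  -0.1] w 0.39 q [-0.68  0.38  1.75 -0.    1.    0.71]
```

View pics/w10.png

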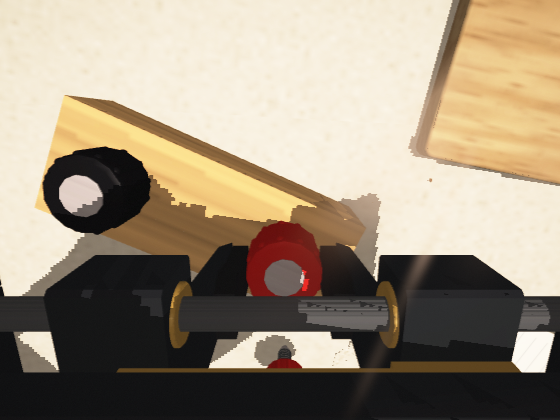

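Request:
step_arm(series=[[20, 0, 0, 0, 0, 0, 0], [20, 0, 0, 0, 0, 0, 0], [20, 0, 0, 0, 0, 0, 0]])

```text
time_s: 10.72
position: [0.5039, -0.2593, 0.0577]
eef_rot: [2.129, 0.187, -2.124]
force: [-0.3, -0.4, 1.7]
width: 0.388
```

Run:
```python
from look import *
info();s=ctrl.snapshot('scene');save(s,'s11')
cv2.imwrite('pics/s11c.png',cv2.resize(s['pixels'][130:230,300:420,::-1],None,fx=6,fy=6,interpolation=cv2.INTER_CUBIC))
```

```text
t 10.72 p [ 0.5039 -0.2593  0.0577] yaw -1.392 xax [ 0.003 -0.003 -1.   ] F [-0.3 -0.4  1.7] w 0.388 q [-0.68  0.38  1.75 -0.    1.    0.71]
```

View pics/s11c.png

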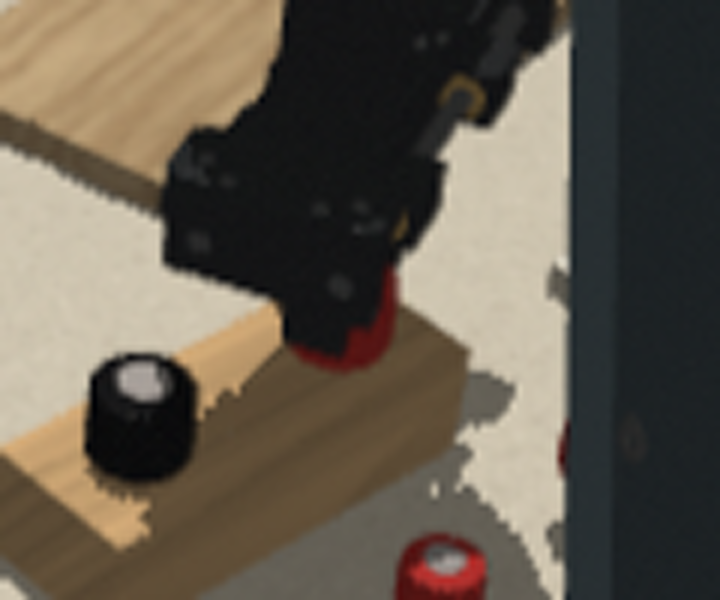

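Request:
step_arm(series=[[20, -0.01, 0, 0, 0, 0, 0], [20, -0.015, 0, 0, 0, 0, 0], [20, -0.02, 0, 0, 0, 0, 0], [20, -0.03, 0, 0, 0, 0, 0], [20, -0.03, 0, 0, 0, 0, 0], [20, -0.03, 0, 0, 0, 0, 0], [20, 0, 0, 0, 0, 0, 0]])

```text
time_s: 11.35
position: [0.5063, -0.261, 0.1999]
eef_rot: [2.134, 0.179, -2.112]
force: [1.5, -1.4, -0.2]
width: 0.384
```

Run:
```python
from look import *
info();s=ctrl.snapshot('scene');save(s,'s12')
cv2.imwrite('pics/s12c.png',cv2.resize(s['pixels'][90:230,300:420,::-1],None,fx=4,fy=4,interpolation=cv2.INTER_CUBIC))
wrist('w12')
delta([.5723,.0995,.185],-1.3917)
```

```text
t 11.35 p [ 0.5063 -0.261   0.1999] yaw -1.392 xax [ 0.011 -0.01  -1.   ] F [ 1.5 -1.4 -0.2] w 0.384 q [-0.68  0.19  1.67 -0.    1.27  0.71]
shift [ 0.0079 -0.341  -0.1309] turn [-0.    -0.004 -0.006] dist 0.365
```

View pics/s12c.png

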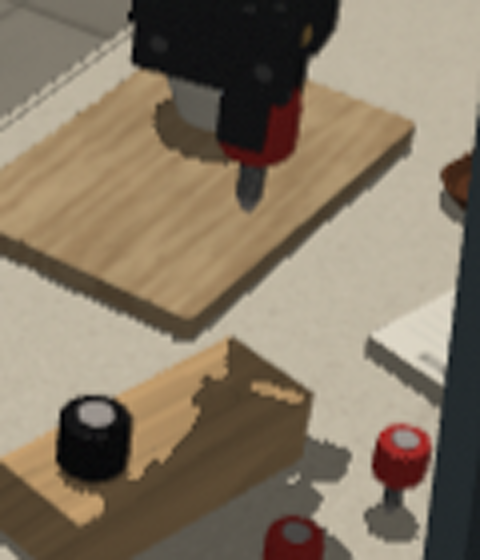

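View pics/w12.png

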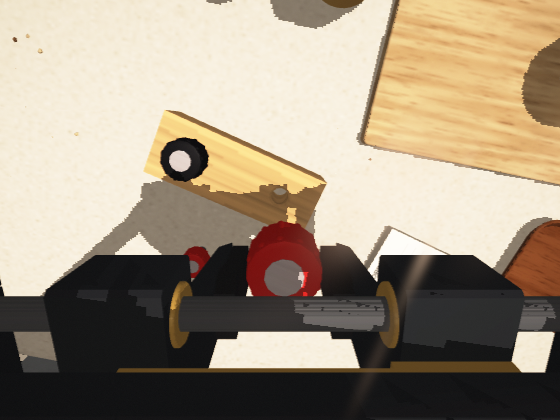

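Request:
step_arm(series=[[20, 0, -0.034, -0.013, 0, 0, 0], [20, 0, -0.034, -0.013, 0, 0, 0], [20, 0, -0.034, -0.013, 0, 0, 0], [20, 0, -0.034, -0.013, 0, 0, 0], [20, 0, -0.034, -0.013, 0, 0, 0], [20, 0, -0.034, -0.013, 0, 0, 0], [20, 0, -0.034, -0.013, 0, 0, 0], [20, 0, -0.034, -0.013, 0, 0, 0], [20, 0, -0.034, -0.013, 0, 0, 0], [20, 0, -0.034, -0.013, 0, 0, 0], [20, 0, 0, 0, 0, 0, 0], [20, 0, 0, 0, 0, 0, 0], [20, 0, 0, 0, 0, 0, 0]])

```text
time_s: 12.53
position: [0.5698, 0.0988, 0.1901]
eef_rot: [2.125, 0.188, -2.127]
force: [0.2, -0.4, -0.6]
width: 0.388
```

Run:
```python
from look import *
info();s,st=wrist('w13');print(np.array(s['mount']).round(3))
t=ctrl.snapshot('scene');save(t,'s13');pickle.dump(t,open('s13.pkl','wb'))
cv2.imwrite('pics/s13c.png',cv2.resize(t['pixels'][190:340,120:270,::-1],None,fx=4,fy=4,interpolation=cv2.INTER_CUBIC))
delta([.5723,.0995,.185],-1.3917)
print('grasp offset', ray(s,(283,277),st['position'][2]+.0177,st)[:2]-st['position'][:2])
```

```text
t 12.53 p [0.5698 0.0988 0.1901] yaw -1.391 xax [-0.    -0.003 -1.   ] F [ 0.2 -0.4 -0.6] w 0.388 q [-0.03  0.23  1.64 -0.    1.27  1.36]
[[-0.    -0.261  0.965 -0.15 ]
 [ 1.     0.001  0.     0.001]
 [-0.001  0.965  0.261 -0.067]
 [ 0.     0.     0.     1.   ]]
shift [ 0.0057 -0.0014 -0.0023] turn [-0.002 -0.    -0.003] dist 0.006
grasp offset [-0.00029523 -0.00066445]
```

View pics/w13.png

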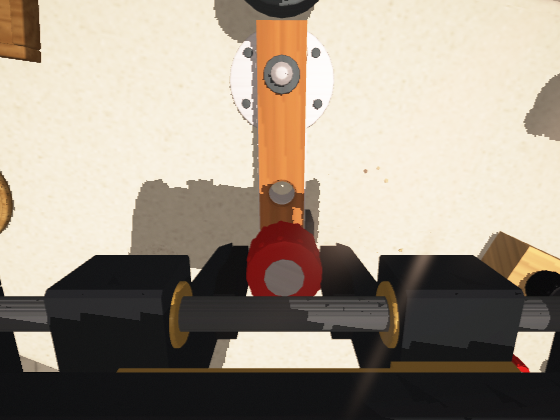

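View pics/s13c.png

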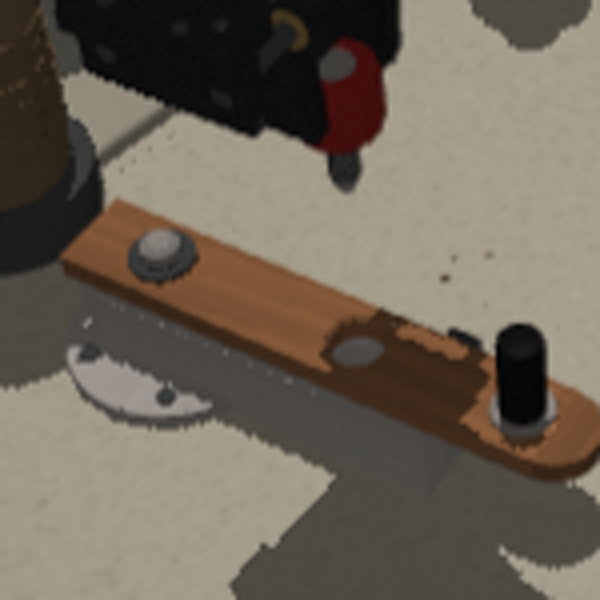

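Request:
step_arm(series=[[20, 0, -0.0012, -0.0023, 0, 0, 0], [20, 0.03, 0, 0, 0, 0, 0], [20, 0.03, 0, 0, 0, 0, 0], [20, 0.015, 0, 0, 0, 0, 0], [20, 0, 0, 0, 0, 0, 0], [20, 0, 0, 0, 0, 0, 0]])

```text
time_s: 13.13
position: [0.5727, 0.0994, 0.1161]
eef_rot: [2.128, 0.186, -2.127]
force: [-0.1, -0.1, 0.3]
width: 0.386
```

Run:
```python
from look import *
s,st=pickle.load(open('w13.pkl','rb'));print('hole13',ray(s,(281.5,191),.054,st))
info();s,st=wrist('w14')
t=ctrl.snapshot('scene');save(t,'s14');pickle.dump(t,open('s14.pkl','wb'))
cv2.imwrite('pics/s14c.png',cv2.resize(t['pixels'][200:330,120:270,::-1],None,fx=5,fy=4.5,interpolation=cv2.INTER_CUBIC))
delta([.5723,.0995,.0667],-1.3917)
```

```text
hole13 [0.57539099 0.10039507 0.054     ]
t 13.13 p [0.5727 0.0994 0.1161] yaw -1.393 xax [ 0.001 -0.003 -1.   ] F [-0.1 -0.1  0.3] w 0.386 q [-0.03  0.33  1.69 -0.    1.13  1.36]
shift [ 0.0515 -0.0003  0.0023] turn [-0.001 -0.004 -0.004] dist 0.052
```

View pics/w14.png

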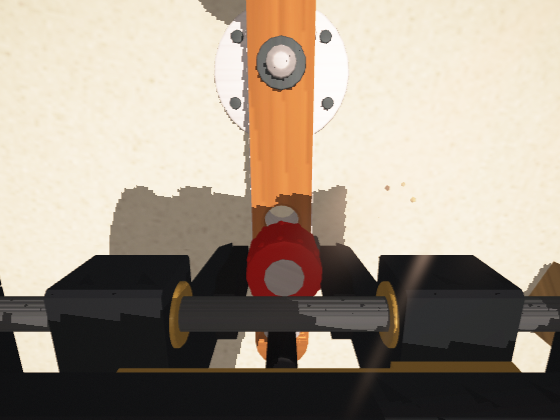

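View pics/s14c.png

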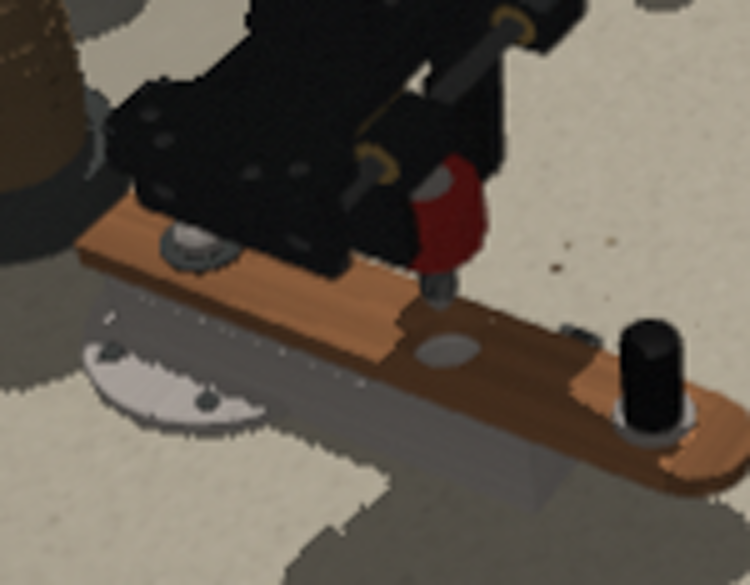

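```bash
python3 - <<'E'
from look import *
t=pickle.load(open('s14.pkl','rb'))
f=lambda x,y:((x+.5)/5-.5+120,(y+.5)/4.5-.5+200)
print('hole',ray(t,f(447,350),.054),'tip',ray(t,f(438,303),.069))
g=lambda P:((proj(t,P)-[120,200]+.5)*[5,4.5]-.5).round()
print('pred hole',g([.5723,.0995,.054]),'pred tip',g([.5727,.0994,.069]),g([.5727,.0994,.0745]))
s,st=pickle.load(open('w14.pkl','rb'))
M=np.linalg.inv(np.array(s['mount']));K=np.array(s['mtx']);r=R.from_rotvec(st['eef_rot']).as_matrix()
for th in np.linspace(0,2*np.pi,9)[:-1]:
    P=np.array([.5723+.012*np.cos(th),.0995+.012*np.sin(th),.054]);c=M[:3,:3]@(r.T@(P-st['position']))+M[:3,3];u=K@c;print((u/u[2])[:2].round(1))
E
python3 - <<'E'
import cv2
a=cv2.imread('pics/w14.png')[180:310,220:350];cv2.imwrite('pics/w14c.png',cv2.resize(a,None,fx=4.5,fy=4.5,interpolation=cv2.INTER_CUBIC))
E
```

```text
hole [0.56706542 0.10421463 0.054     ] tip [0.57517866 0.09816035 0.069     ]
pred hole [445. 336.] pred tip [441. 308.] [439. 298.]
[285. 206.]
[271.7 208.8]
[264.5 219.8]
[267.5 232.3]
[278.8 239.1]
[291.8 236.4]
[299.1 225.7]
[296.4 213.1]
```

View pics/w14c.png

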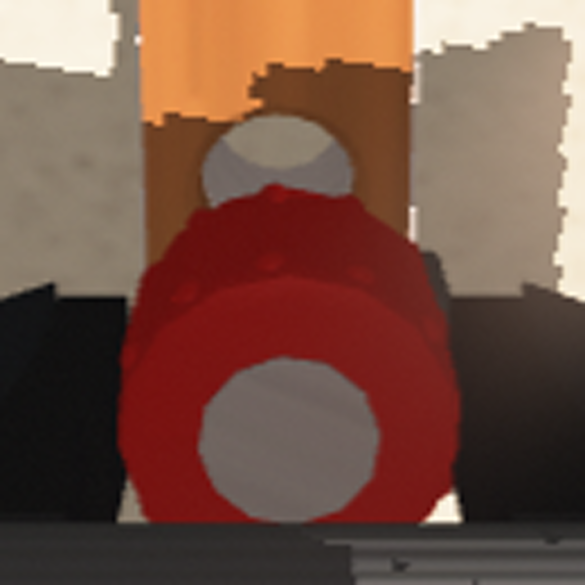

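Request:
step_arm(series=[[20, 0.01, 0, 0, 0, 0, 0], [20, 0.01, 0, 0, 0, 0, 0], [20, 0.005, 0, 0, 0, 0, 0], [20, 0, 0, 0, 0, 0, 0]])

```text
time_s: 13.57
position: [0.572, 0.1003, 0.0899]
eef_rot: [2.126, 0.188, -2.127]
force: [-0.6, -0.6, -0.8]
width: 0.387
```

Run:
```python
from look import *
info();s,st=wrist('w15')
t=ctrl.snapshot('scene');save(t,'s15')
cv2.imwrite('pics/s15c.png',cv2.resize(t['pixels'][200:330,120:270,::-1],None,fx=5,fy=4.5,interpolation=cv2.INTER_CUBIC))
delta([.5725,.0998,.0667],-1.3917)
```

```text
t 13.57 p [0.572  0.1003 0.0899] yaw -1.392 xax [-0.    -0.002 -1.   ] F [-0.6 -0.6 -0.8] w 0.387 q [-0.03  0.36  1.7  -0.    1.08  1.36]
shift [0.0245 0.0004 0.0005] turn [-0.    -0.001 -0.003] dist 0.025
```

View pics/s15c.png

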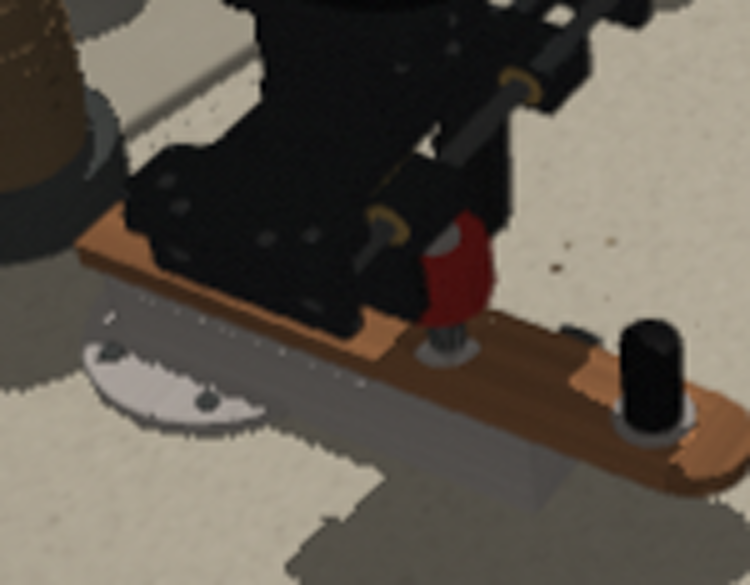

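Shank has entered the hole with no force. Lower the rest, slowly at the end.

Request:
step_arm(series=[[20, 0.008, 0, 0, 0, 0, 0], [20, 0.006, 0, 0, 0, 0, 0], [20, 0.004, 0, 0, 0, 0, 0], [20, 0.002, 0, 0, 0, 0, 0], [20, 0, 0, 0, 0, 0, 0]])

```text
time_s: 14.08
position: [0.5727, 0.1002, 0.0708]
eef_rot: [2.128, 0.188, -2.126]
force: [-0.3, 0.2, 0.2]
width: 0.385
```

Request:
step_arm(series=[[20, 0.0015, 0, 0, 0, 0, 0], [20, 0.001, 0, 0, 0, 0, 0], [20, 0, 0, 0, 0, 0, 0]])

```text
time_s: 14.33
position: [0.5733, 0.1002, 0.0691]
eef_rot: [2.129, 0.188, -2.124]
force: [-0.1, -1.0, -0.5]
width: 0.387
```

Run:
```python
from look import *
info();s,st=wrist('w16')
t=ctrl.snapshot('scene');save(t,'s16')
cv2.imwrite('pics/s16c.png',cv2.resize(t['pixels'][200:330,120:270,::-1],None,fx=5,fy=4.5,interpolation=cv2.INTER_CUBIC))
```

```text
t 14.33 p [0.5733 0.1002 0.0691] yaw -1.392 xax [ 0.003 -0.003 -1.   ] F [-0.1 -1.  -0.5] w 0.387 q [-0.03  0.4   1.71 -0.    1.04  1.36]
```

View pics/s16c.png

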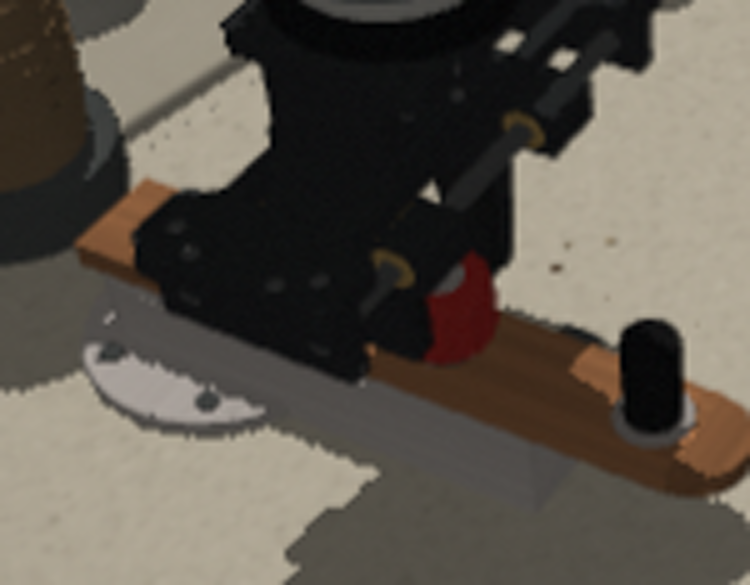

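Request:
step_arm(series=[[20, 0.001, 0, 0, 0, 0, 0], [20, 0.001, 0, 0, 0, 0, 0], [20, 0, 0, 0, 0, 0, 0]])

```text
time_s: 14.68
position: [0.5731, 0.1002, 0.067]
eef_rot: [2.129, 0.188, -2.124]
force: [-0.2, 0.7, -0.8]
width: 0.387
```

Request:
step_arm(series=[[20, 0.0007, 0, 0, 0, 0, 0], [20, 0, 0, 0, 0, 0, 0]])

```text
time_s: 14.85
position: [0.5733, 0.1002, 0.0667]
eef_rot: [2.129, 0.188, -2.124]
force: [-1.2, -0.6, 1.3]
width: 0.39
```

Request:
step_arm(series=[[45, 0, 0, 0, 0, 0, 0], [50, 0, 0, 0, 0, 0, 0], [60, 0, 0, 0, 0, 0, 0], [60, 0, 0, 0, 0, 0, 0], [60, 0, 0, 0, 0, 0, 0], [60, -0.01, 0, 0, 0, 0, 0], [60, -0.02, 0, 0, 0, 0, 0], [60, -0.03, 0, 0, 0, 0, 0], [60, -0.04, 0, 0, 0, 0, 0], [60, -0.03, 0, 0, 0, 0, 0], [60, 0, 0, 0, 0, 0, 0]])

```text
time_s: 15.77
position: [0.5771, 0.1006, 0.205]
eef_rot: [2.142, 0.186, -2.11]
force: [0.9, -0.1, 0.8]
width: 0.604
```

Request:
step_arm(series=[[60, 0, 0.01, 0.03, 0, 0, 0], [60, 0, 0.01, 0.03, 0, 0, 0], [60, 0, 0.01, 0.03, 0, 0, 0], [60, 0, 0, 0, 0, 0, 0], [60, 0, 0, 0, 0, 0, 0]])

```text
time_s: 16.18
position: [0.4889, 0.0546, 0.1968]
eef_rot: [2.13, 0.186, -2.124]
force: [0.7, -0.2, -0.1]
width: 0.596
```

Run:
```python
from look import *
info();s,st=wrist('w17')
cv2.imwrite('pics/w17c.png',cv2.resize(s['pixels'][40:260,170:390,::-1],None,fx=2.7,fy=2.7,interpolation=cv2.INTER_CUBIC))
t=ctrl.snapshot('scene');save(t,'s17');pickle.dump(t,open('s17.pkl','wb'))
cv2.imwrite('pics/s17c.png',cv2.resize(t['pixels'][200:330,120:270,::-1],None,fx=5,fy=4.5,interpolation=cv2.INTER_CUBIC))
for d in ctrl.look_for(t,'red_screw')[:3]: print(d['p'],toworld(t,d['point']).round(4))
```

```text
t 16.18 p [0.4889 0.0546 0.1968] yaw -1.393 xax [ 0.003 -0.003 -1.   ] F [ 0.7 -0.2 -0.1] w 0.596 q [-0.13  0.03  1.85 -0.    1.25  1.26]
0.91 [0.5644 0.1055 0.0811]
0.66 [ 0.4069 -0.2664  0.0422]
0.48 [ 0.4161 -0.1802  0.0416]
```

View pics/w17c.png

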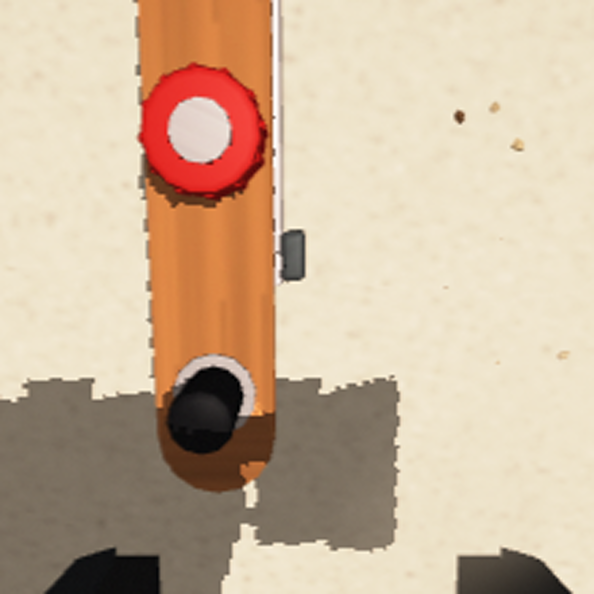

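View pics/s17c.png

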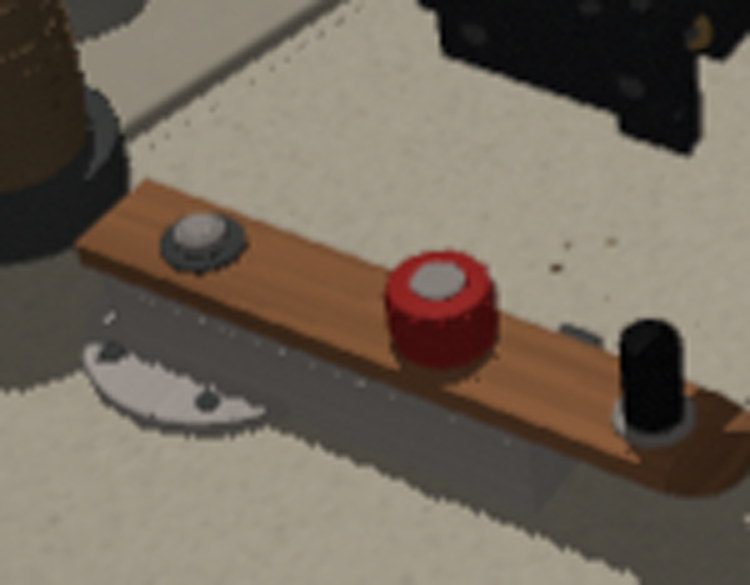

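Run:
```python
from look import *
s,st=pickle.load(open('w17.pkl','rb'));t=pickle.load(open('s17.pkl','rb'))
f=lambda x,y:((x+.5)/2.7-.5+170,(y+.5)/2.7-.5+40)
g=lambda x,y:((x+.5)/5-.5+120,(y+.5)/4.5-.5+200)
h1=f(199,130);h2=g(437,281)
for z in (.084,.087): print('head top',z,ray(s,h1,z,st).round(4),ray(t,h2,z).round(4))
a=ray(s,f(200,423),.099,st);b=ray(t,g(651,334),.099);print('post top',a,b)
for p in (a,b): 
    d=p[:2]-[.671,.1175];print('arm ang',np.arctan2(d[1],d[0])%(2*np.pi),np.linalg.norm(d))
d=np.array([.5723,.0995])-[.671,.1175];print('bar ang',np.arctan2(d[1],d[0])%(2*np.pi))
k=ctrl.snapshot('top');save(k,'t17')
cv2.imwrite('pics/t17c.png',cv2.resize(k['pixels'][140:260,130:230,::-1],None,fx=5,fy=5,interpolation=cv2.INTER_CUBIC))
```

```text
head top 0.084 [0.5735 0.0996 0.084 ] [0.5726 0.0995 0.084 ]
head top 0.087 [0.5732 0.0992 0.087 ] [0.5706 0.1013 0.087 ]
post top [0.49361793 0.0857758  0.099     ] [0.49310329 0.08522562 0.099     ]
arm ang 3.318568284536908 0.18019662438641165
arm ang 3.3210626666599836 0.18080064791221404
bar ang 3.3219810557115714
```

View pics/t17c.png

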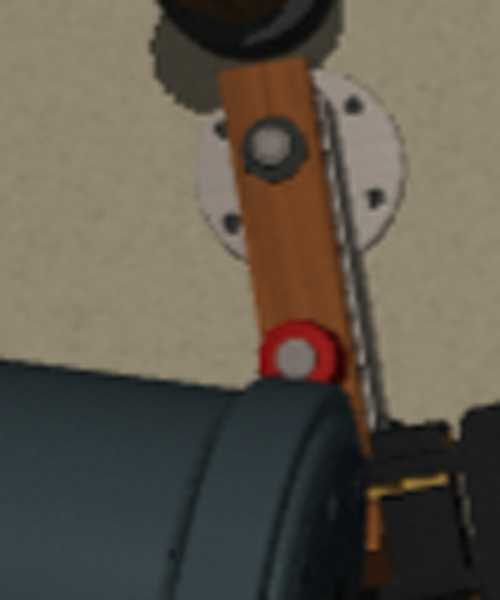

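```bash
python3 -c "
from rig import ctrl
print(ctrl.close_job())"
```

```text
the job is handed in; nothing more can be done
None
```

I swung the holder's arm home, moved the large red-headed thumbscrew from the rest into both holes, let go, and handed the job in at about 16 s. There was no verdict to read.

**Swing:** I pushed the arm by its grip post. The force rose to about 10 N at the stop. The last check put the arm within about 0.004 rad of the bar's line.

**Screw:** I took the red screw standing in the rest, not the two smaller red ones on the counter. The last views from the wrist and scene cameras put its head about 1 mm from the hole's centre. The head top agrees at about 84 mm above the counter, so the underside sits on the arm's top. It looks upright, and the gripper is clear of everything.

**What disagreed:**
- **Fingertips:** They appeared to end at the TCP, not 25 mm ahead of it. My first grasp closed just above the head without touching it, so I went about 20 mm lower and gripped it.
- **Grip width:** The gripper read 34 mm on a head given as 37 mm.
- **Detector:** On the seated screw, its scene-view point was about 10 mm off my own measurement. I trusted the head centre measured in two views instead.

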